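# Load the tip-magazine dock and set up the rework place

### The job

Set up the rework place: slide every soldering-tip magazine that stands loose on the bench nose first into an empty bay of the dock, one to a bay, pushing past the sprung ball until it clicks and is fully home against the back. Stand the solder spool between the dock and the pink bin, in line with the middles of both and with at least a centimetre (a finger's width) free on either side, and stand the white bottle directly in front of the pink bin (on the robot's side), centred on it, with a gap of about 4 cm between them. Do not shift the flux pot, the tape measure or the side cutters.

Things in the scene. Friction and masses are not known exactly. Their poses are not given: they have to be found in the camera images.
- mag_0: tip magazine: black body 80 (x) x 36 (y) x 30 mm high; grey grip rib on top, 50 (x) x 14 mm, from 30 to 64 mm up; 0.12 kg. Origin: centre of underside. +x is the nose (upright corners rounded 6 mm, brass strip), the tail has a pale plate. Notch in its +y side, 14 mm wide, 7 deep, 10 mm ahead of the origin. Starts loose on the bench, nose away from the robot within 30 degrees; may be absent
- mag_1: tip magazine: black body 80 (x) x 36 (y) x 30 mm high; grey grip rib on top, 50 (x) x 14 mm, from 30 to 64 mm up; 0.12 kg. Origin: centre of underside. +x is the nose (upright corners rounded 6 mm, brass strip), the tail has a pale plate. Notch in its +y side, 14 mm wide, 7 deep, 10 mm ahead of the origin. Starts loose on the bench, nose away from the robot within 30 degrees; may be absent
- mag_2: tip magazine: black body 80 (x) x 36 (y) x 30 mm high; grey grip rib on top, 50 (x) x 14 mm, from 30 to 64 mm up; 0.12 kg. Origin: centre of underside. +x is the nose (upright corners rounded 6 mm, brass strip), the tail has a pale plate. Notch in its +y side, 14 mm wide, 7 deep, 10 mm ahead of the origin. Starts loose on the bench, nose away from the robot within 30 degrees; may be absent
- mag_3: tip magazine: black body 80 (x) x 36 (y) x 30 mm high; grey grip rib on top, 50 (x) x 14 mm, from 30 to 64 mm up; 0.12 kg. Origin: centre of underside. +x is the nose (upright corners rounded 6 mm, brass strip), the tail has a pale plate. Notch in its +y side, 14 mm wide, 7 deep, 10 mm ahead of the origin. Starts loose on the bench, nose away from the robot within 30 degrees; may be absent
- dock: fixed grey and aluminium dock, 130 deep (x) x 244 wide (y) x 42 mm high, turned up to 8 degrees; origin: centre of its underside, on the bench; open front towards -x. Floor plate 6 mm thick; back wall face at x = +55 mm. Four channels 38.4 mm wide, centred at y = -84.6, -28.2, +28.2, +84.6 mm; outer edges at y = -122 and +122 mm
- dock_apron (a point): point on the dock's floor at x = -37, y = 0 mm of the dock, middle of the bare slick apron (x -64 to -10 mm) before the channels. Set a magazine here, square in front of a channel, nose to +x, and slide it in along +x; its tail may hang over the front edge. The 18 mm walls between channels, 38 mm high, begin at x = -10 mm with rounded ends that guide the nose
- dock_lip (a point): point on top of the lips, dock x = +10, y = 0, z = 42 mm. From here to the back wall lips (z 38 to 42 mm) reach 5 mm over each side of every channel, so magazines go in from the front, not from above; the grip rib passes between the lips and can be held all the way if fingertips stay above 42 mm
- dock_ball (a point): centre of the sprung steel ball of bay 3, dock x = +26.5, z = 20 mm; every channel has the same in its left (+y) wall: radius 10 mm, standing 6 mm into the channel. A sliding magazine pushes it aside (5 to 10 N along x); at home it drops into the notch and holds the magazine. Nose on the back wall is home; 22 N of push is ample
- bay_0 (a point): point on the floor of dock bay 0 (0 right-most, 3 left-most seen from the robot) where the origin of a magazine lies when it is fully home and clicked; same axes as the dock
- bay_1 (a point): point on the floor of dock bay 1 (0 right-most, 3 left-most seen from the robot) where the origin of a magazine lies when it is fully home and clicked; same axes as the dock
- bay_2 (a point): point on the floor of dock bay 2 (0 right-most, 3 left-most seen from the robot) where the origin of a magazine lies when it is fully home and clicked; same axes as the dock
- bay_3 (a point): point on the floor of dock bay 3 (0 right-most, 3 left-most seen from the robot) where the origin of a magazine lies when it is fully home and clicked; same axes as the dock
- bin: fixed pink open bin with a grey pad in it, 137 (its x) x 95 (its y) x 48 mm high, standing to the left of the dock, square to it within 3 degrees, its middle within 8 mm of level with the dock's middle, 130 to 170 mm clear between bin and dock; origin: centre of its underside; -x is its front, towards the robot
- spool: small solder spool standing on end, black flanges, 56 mm in diameter, 40 mm high, 0.12 kg; origin: centre of its underside
- bottle: white plastic dispenser bottle with a blue collar, 60 mm in diameter, 118 mm high, 0.15 kg; straight body up to about 75 mm, then a narrower neck and cap; origin: centre of its underside
- flux_pot: amber flux pot with white lid, 37 mm in diameter, 28 high, behind the gap between dock and bin; origin: centre of its underside. Leave alone
- tape_measure: dark blue tape measure, 38 x 72 x 57 mm, far right on the bench; origin: centre of its underside. Leave alone
- side_cutters: side cutters with green handles lying flat, 40 x 106 x 10 mm, far left on the bench; origin: centre of its underside. Leave alone
Things that resemble listed ones, but are neither listed nor needed, are in the scene too. What is shaped like the mag_0 but turquoise is not meant.

How it is judged:
By the outcome, as a careful person would: the job done as asked, in the order asked, and still so for the second after the job is handed in, with the robot touching nothing.
Of mag_0, mag_1, mag_2, mag_3 only 3 to 4 are there at a start; the rules pass over those that are not, and their reading is None.
At some moment in a run one of mag_0, mag_1, mag_2, mag_3, spool may be knocked a few centimetres aside while the robot is not near it.
It also fails if it takes over 205 s, if anything falls off the work surface, if the arm or the gripper's body presses on something with over 40 N, if the wrist force passes 120 N, or if a joint passes its speed limit or range.

### The arm

A 6-joint arm with a two-finger parallel gripper is mounted at the origin on the work surface; the furniture and walls round the work are solid. World frame = base frame: x ahead of the robot, y to its left, z up, the work surface at z = 0. Lengths are in m, angles in rad, forces in N, time in s.
With the tool pointing down it reaches from about 0.275 to 0.85 m from the base axis. Payload 19 kg.
Tool frame: the origin (TCP) lies at the very end of the fingers, on their centre line; the grasp point (between the pads) lies 19 mm behind it; z points along the fingers, x is the direction in which the jaws open and shut, and the axes are right-handed (so a half turn about z gives the same grasp; the last joint's range is limited). The gripper opens to 85 mm and grips with 20 to 120 N. Pads are 22 mm wide; open, the fingers measure 114 mm over their backs; the gripper's body (76 mm by 85 mm) begins 54 mm behind the grasp point. The pads swing forward as they close: fully open they stand 13 mm farther back than shut.
Start: joints at [-1.459, 0.15, 1.437, -0, 1.554, -0.134], TCP at [0.14, -0.558, 0.231] pointing down, gripper open.
Joint ranges: [-2.8, 2.8], [-0.68, 2.1], [0.12, 2.68], [-1.39, 4.53], [0.16, 2.79], [-2.81, 2.81]. Speed limits (rad/s): [1.89, 1.89, 2.22, 3.01, 3.01, 3.01].

### API

Orientations are given as a unit quaternion [w, x, y, z].
In Python, from rig import state, vision, ticket gives the robot as it stands.
- The arm moves only by the shell command python3 -m inch 'ROWS' [FORCE]. ROWS is JSON, a list of rows, each a list of 7 numbers: the opening, from -1 (shut) to 1 (fully open), then the shift along the tool's x, y, z in cm, then the turn, a rotation vector about the tool's x, y, z in degrees. In form: [[fingers, tx, ty, tz, wx, wy, wz], ...]. A call has 1 to 20 rows; each row is the pose to reach, as a shift and turn from the pose commanded when the call began, along the tool's axes at that moment; what a row does not reach only later rows make up. A row lasts 1/8 s, in which the tool goes at most 62.5 mm and 10.7 degrees, less where a joint would pass 70% of its speed; a pose out of reach is approached as far as the arm can. A call with a gripper value outside its range is refused whole. The fingers move at their own pace and stop on an object; FORCE is the grip in N (left out, the last holds). Time passes only in rows, so rows that repeat a pose let the fingers close. It gives the time, the measured TCP pose, the force and the opening at its end, in the units of the state.
- state(): the state, without advancing time (a new reading comes with each control period).
- vision.camera(name): name is "side" or "top" or "wrist"; returns the picture (480x640x3 uint8, red, green, blue); there is no depth.
- vision.get_calibration(name): a dict with "fov_y" (degrees; the focal length in pixels is half the picture's height over the tangent of half this angle, whatever the lens; pixels are square), "cx", "cy" (the principal point, pixels), "world_to_cam" (4x4, takes a point from world to camera coordinates); the wrist camera has in their place "tool_from_camera" (4x4, takes a point from camera to tool coordinates, whose origin is the TCP and whose axes are the tool frame's). Camera axes: x right, y up, looking along -z (the intrinsics and any distortion apply to the point x, -y, -z); pixel columns grow to the right and rows downward; lengths in m; the calibration is good to about 2 mm. The wrist camera is an equidistant fisheye: a pixel r from the principal point sees the ray r / f radians off the axis. A picture is of the moment at which its call begins: read the wrist's pose just before it. get_calibration takes no time and is no camera call.
- ticket.job_done(): hands the job in, once; it reports no verdict.
The state is a dict: "t": time; "joints": joint angles; "qvel": joint speeds; "joint_torque": joint torques, N m; "tool_pos": TCP position; "eef_rot": TCP orientation; "wrist_force": force on the tool from outside, world axes, zero at the start; "moment": the same for the moment, N m; "opening": opening from 0.0 (shut) to 1.0 (fully open).
Only numpy, scipy, OpenCV 4.12 (cv2) and the standard library are available. Lean on these libraries where they do the work, as an engineer would, in place of code of your own. Each camera call takes 0.05 s, during which the arm holds its last target. There are 200 camera calls.

## Working session

There is one attempt and no reset: what is moved stays moved. The work goes in short steps, Python scripts to look and compute and a shell command to move; the robot and the scene stay as the last step left them, time stands still between calls to the robot, and variables do not carry over. Pictures are saved under pics/ and viewed, about 12 in all and at most 16, crops included, and the job is handed in when it is done.

```bash
ls; mkdir -p pics; python3 - <<'E'
from rig import state, vision
import cv2,numpy as np
np.set_printoptions(precision=4,suppress=True)
print(state())
for n in("top","side","wrist"):
    cv2.imwrite(f"pics/{n}0.png",vision.camera(n)[:,:,::-1]); print(n,vision.get_calibration(n))
E
```

```text
pics
{'t': 0.0, 'joints': array([-1.459 ,  0.151 ,  1.438 , -0.    ,  1.5538, -0.134 ]), 'qvel': array([ 0.0013, -0.0002,  0.0002,  0.0004, -0.0005, -0.0004]), 'joint_torque': array([  0.0027, -71.3051, -57.0875,   0.0003,   0.0089,  -0.    ]), 'tool_pos': array([ 0.1399, -0.5575,  0.2307]), 'eef_rot': array([-0.0004,  0.7885, -0.6151, -0.0004]), 'wrist_force': array([ 0.7687, -0.1431, -0.5307]), 'moment': array([ 0.0247, -0.02  , -0.0432]), 'opening': 0.9968839162748767}
top {'fov_y': 45.87329817945061, 'cx': 318.2749238674627, 'cy': 253.4473247207864, 'world_to_cam': array([[-0.0277, -0.9996, -0.0014,  0.0157],
       [ 0.9977, -0.0278,  0.062 , -0.4539],
       [-0.062 ,  0.0003,  0.9981, -1.4806],
       [ 0.    ,  0.    ,  0.    ,  1.    ]])}
side {'fov_y': 49.17021125797927, 'cx': 321.04585096313815, 'cy': 231.54345127720381, 'world_to_cam': array([[ 0.3112, -0.9502,  0.0194, -0.1469],
       [ 0.6462,  0.2265,  0.7288, -0.3449],
       [-0.6968, -0.2143,  0.6845, -1.2691],
       [ 0.    ,  0.    ,  0.    ,  1.    ]])}
wrist {'fov_y': 65.70646984690485, 'cx': 320.41226151375474, 'cy': 241.41432311596625, 'tool_from_camera': array([[ 1.    , -0.0002, -0.0005,  0.0001],
       [-0.0003, -0.9445, -0.3285, -0.0844],
       [-0.0004,  0.3285, -0.9445, -0.1433],
       [ 0.    ,  0.    ,  0.    ,  1.    ]])}
```

View pics/top0.png

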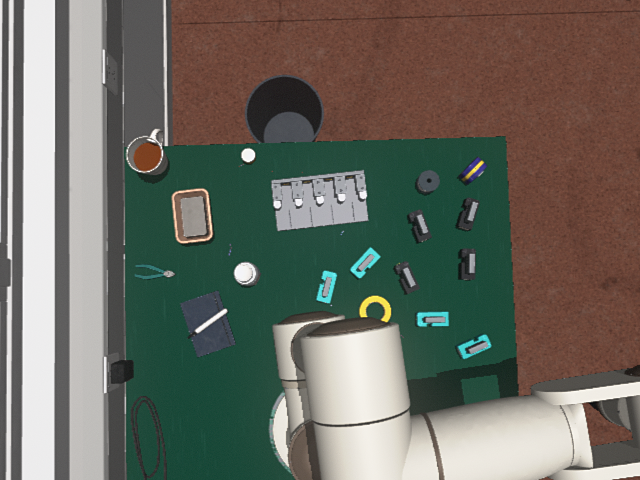

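View pics/side0.png

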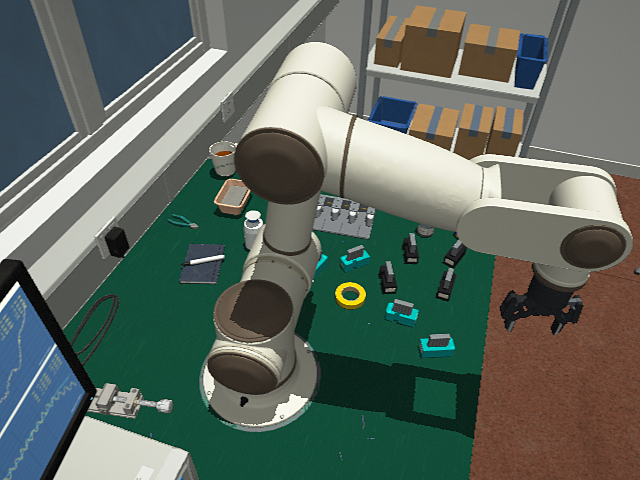

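Top: bin (192,215), dock cols 272–368 / rows 170–230, apparently empty. Four black mags are at (419,226), (469,213), (405,277), (468,264). Spool (428,181), bottle (245,273), flux pot (248,156). The turquoise ones are decoys.

```bash
cat >h.py <<'E'
from rig import state, vision
import cv2,numpy as np
from scipy.spatial.transform import Rotation as Ro
np.set_printoptions(precision=4,suppress=True)
def R(): q=state()["eef_rot"]; return Ro.from_quat([q[1],q[2],q[3],q[0]]).as_matrix()
def snap(name,fn=None):
    s=state(); c=vision.get_calibration(name); r=R(); im=vision.camera(name)[:,:,::-1].copy()
    f=240/np.tan(np.radians(c["fov_y"]/2))
    if name=="wrist":
        T=np.eye(4);T[:3,:3]=r;T[:3,3]=s["tool_pos"];M=T@c["tool_from_camera"]
    else: M=np.linalg.inv(c["world_to_cam"])
    if fn: cv2.imwrite("pics/"+fn,im)
    return im,dict(M=M,f=f,cx=c["cx"],cy=c["cy"],w=name=="wrist")
def ray(c,p):
    d=(np.asarray(p,float).reshape(-1,2)-[c["cx"],c["cy"]])/c["f"]
    if c["w"]:
        r=np.linalg.norm(d,axis=1,keepdims=True)+1e-12; v=np.hstack([d/r*np.sin(r),np.cos(r)])
    else: v=np.hstack([d,np.ones((len(d),1))])
    v=v*[1,-1,-1]; v=v@c["M"][:3,:3].T
    return c["M"][:3,3],v/np.linalg.norm(v,axis=1,keepdims=True)
def cast(c,p,z):
    o,v=ray(c,p); return o+v*((z-o[2])/v[:,2])[:,None]
def tri(c1,p1,c2,p2):
    A=0;b=0
    for c,p in((c1,p1),(c2,p2)):
        o,v=ray(c,p); P=np.eye(3)-np.outer(v[0],v[0]); A=A+P; b=b+P@o
    return np.linalg.solve(A,b)
def proj(c,P):
    q=(np.atleast_2d(P)-c["M"][:3,3])@c["M"][:3,:3]*[1,-1,-1]
    if c["w"]:
        n=np.linalg.norm(q[:,:2],axis=1,keepdims=True); d=q[:,:2]/n*np.arctan2(n,q[:,2:])
    else: d=q[:,:2]/q[:,2:]
    return d*c["f"]+[c["cx"],c["cy"]]
def go(pos,yaw,pitch=0):
    "shift (cm) and turn (deg) in tool axes to reach pos with tool down, tool x at yaw deg"
    s=state(); r=R(); a=np.radians(yaw); x=np.array([np.cos(a),np.sin(a),0]);z=np.array([0,0,-1.])
    t=np.stack([x,np.cross(z,x),z],1)
    d=r.T@(np.array(pos)-s["tool_pos"])*100; w=np.degrees(Ro.from_matrix(r.T@t).as_rotvec())
    print("go",np.round(d,2),np.round(w,1),"now",s["tool_pos"],"t",round(s["t"],2))
E
python3 - <<'E'
from h import *
im,c=snap("top")
for n,p,z in (("m",(419,226),.05),("m",(469,213),.05),("m",(405,277),.05),("m",(468,264),.05),("spool",(428,181),.04),("bottle",(245,273),.1),("bin",(192,215),.04),("dockFL",(279,231),.03),("dockFR",(368,220),.03),("dockBL",(272,181),.04),("flux",(248,156),.03)): print(n,cast(c,p,z)[0])
go([.62,-.30,.33],-90)
im=cv2.resize(im[140:300,170:500],None,fx=2.4,fy=2.4,interpolation=cv2.INTER_CUBIC); cv2.imwrite("pics/c.png",im)
E
```

```text
m [ 0.5156 -0.2585  0.05  ]
m [ 0.5457 -0.3889  0.05  ]
m [ 0.3853 -0.2175  0.05  ]
m [ 0.4141 -0.3805  0.05  ]
spool [ 0.634  -0.2884  0.04  ]
bottle [0.4053 0.1861 0.1   ]
bin [0.5619 0.3287 0.04  ]
dockFL [0.5148 0.1041 0.03  ]
dockFR [ 0.5372 -0.1294  0.03  ]
dockBL [0.6454 0.1186 0.04  ]
flux [0.7156 0.1812 0.03  ]
go [-13.31 -52.84  -9.89] [-0.   0.  14.1] now [ 0.1399 -0.5576  0.2309] t 0.2
```

```bash
python3 -m inch '[[1,-18,-42,-10,0,0,14],[1,-18,-42,-10,0,0,14],[1,-18,-42,-10,0,0,14],[1,-18,-42,-10,0,0,14],[1,-18,-42,-10,0,0,14],[1,-18,-42,-10,0,0,14],[1,-18,-42,-10,0,0,14],[1,-18,-42,-10,0,0,14],[1,-18,-42,-10,0,0,14],[1,-18,-42,-10,0,0,14],[1,-18,-42,-10,0,0,14],[1,-18,-42,-10,0,0,14]]' 60
python3 - <<'E'
from h import *
snap("wrist","w1.png"); s=state(); print(s["tool_pos"],s["t"],s["qvel"])
E
```

```text
t: 1.7
tool_pos: [0.5029, -0.2815, 0.3313]
eef_rot: [-0.0, 0.707, -0.707, -0.0]
wrist_force: [-0.4, 0.1, -0.4]
opening: 1.001
[ 0.503  -0.2814  0.3313] 1.75 [ 0.0041  0.0006 -0.0032  0.0018  0.0001 -0.0014]
```

View pics/w1.png

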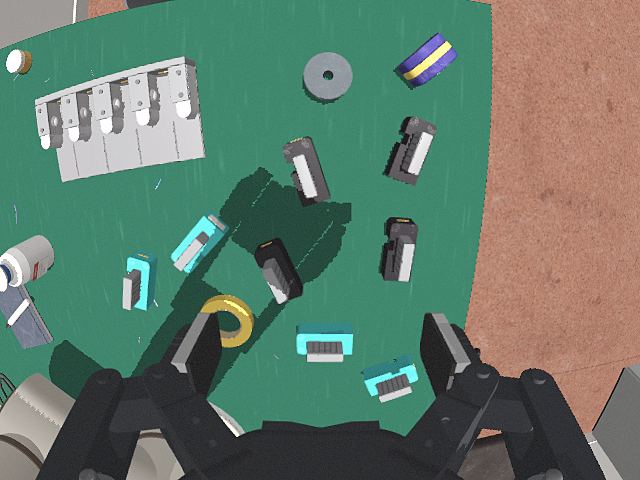

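Four black mags at (305,170), (410,150), (278,270), (400,248), noses up (away from the robot). The spool is at (328,76), and all the dock bays are empty. Next I'll enlarge the mags and measure the ribs.

```bash
python3 - <<'E'
import cv2
im=cv2.imread("pics/w1.png")
cv2.imwrite("pics/w1m.png",cv2.resize(im[110:310,240:440],None,fx=3,fy=3,interpolation=cv2.INTER_CUBIC))
E
```

```text
(no output)
```

View pics/w1m.png

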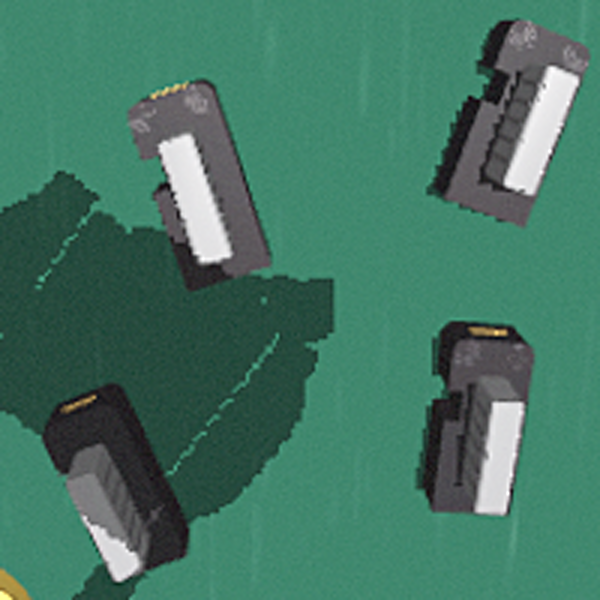

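Rib-top corners picked from the crop (A upper left, B upper right, C lower left in shadow, D lower right).

```bash
python3 - <<'E'
from h import *
im,c=snap("wrist"); 
K=dict(A=[(160,143),(188,133),(203,265),(231,256)],B=[(548,66),(579,72),(503,187),(536,194)],C=[(70,490),(98,477),(117,582),(147,567)],D=[(494,402),(523,402),(476,513),(507,516)])
for k,v in K.items():
    p=cast(c,np.array(v)/3+[240,110],.064)[:,:2]; n=(p[0]+p[1]-p[2]-p[3])/2
    print(k,p.mean(0),"yaw",np.degrees(np.arctan2(n[1],n[0])),"len",np.linalg.norm(n),"wid",np.linalg.norm(p[0]-p[1]),np.linalg.norm(p[2]-p[3]))
print("spool",cast(c,(328,75),.04))
go([.56,-.02,.30],-90)
E
```

```text
A [ 0.5211 -0.2649] yaw 18.6051847632848 len 0.04898885064286031 wid 0.01097155532838354 0.011102952166734827
B [ 0.5498 -0.3945] yaw -17.767390930836022 len 0.049358650602827604 wid 0.012399673123551244 0.013328004822146243
C [ 0.3855 -0.2272] yaw 23.34611764073459 len 0.04531023399684306 wid 0.013167702189657076 0.014867472163545122
D [ 0.4167 -0.3869] yaw -3.301034262208415 len 0.04953099383147978 wid 0.012015025417287488 0.013519392867585021
spool [[ 0.6368 -0.2903  0.04  ]]
go [-26.13  -5.71   3.14] [-0.  0.  0.] now [ 0.5031 -0.2813  0.3313] t 1.8
```

```bash
python3 -m inch '[[1,-27,-5,4,0,0,0],[1,-27,-5,4,0,0,0],[1,-27,-5,4,0,0,0],[1,-27,-5,4,0,0,0],[1,-27,-5,4,0,0,0],[1,-27,-5,4,0,0,0],[1,-27,-5,4,0,0,0],[1,-27,-5,4,0,0,0],[1,-27,-5,4,0,0,0]]'
python3 - <<'E'
from h import *
snap("wrist","w2.png"); s=state(); print(s["tool_pos"],s["t"],s["qvel"])
im=cv2.imread("pics/w2.png"); import pickle; pickle.dump(snap("wrist")[1],open("w2.pkl","wb"))
E
```

```text
t: 2.92
tool_pos: [0.5531, -0.0116, 0.2914]
eef_rot: [-0.0, 0.707, -0.707, 0.0]
wrist_force: [0.4, 0.0, 0.9]
opening: 0.996
[ 0.5531 -0.0115  0.2914] 2.975 [0.0049 0.0007 0.0014 0.0009 0.0006 0.0032]
```

View pics/w2.png

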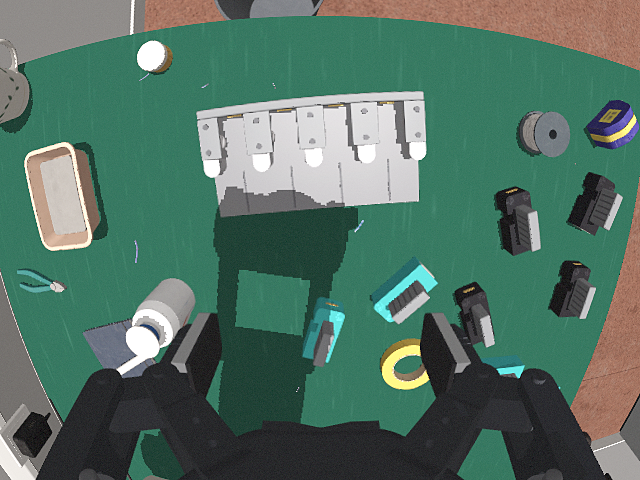

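Dock fully in view (cols 195–425, rows 92–217), all bays empty. The bin is at (62,195).

```bash
python3 - <<'E'
import cv2
im=cv2.imread("pics/w2.png")
cv2.imwrite("pics/w2d.png",cv2.resize(im[85:225,190:440],None,fx=3.2,fy=3.2,interpolation=cv2.INTER_CUBIC))
E
```

```text
(no output)
```

View pics/w2d.png

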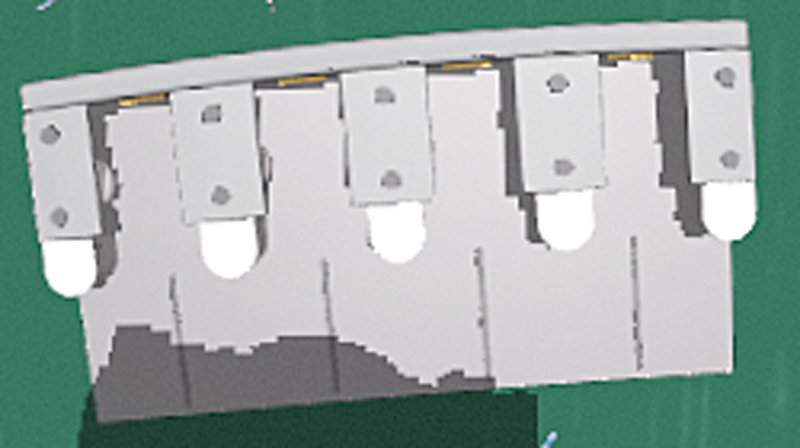

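```bash
cat >dock.py <<'E'
from h import *; import pickle
c=pickle.load(open("w2.pkl","rb"))
L=[(184,223,10,70.4,42),(265,213,10,42.4,42),(351,206,10,14,42),(432,203,10,-14,42),(525,193,10,-42.4,42),(606,185,10,-70.4,42),(101,234,10,98.8,42),(693,185,10,-98.8,42),(755,181,10,-122,42),
(72,297,-10,112.9,38),(230,278,-10,56.4,38),(398,263,-10,0,38),(566,250,-10,-56.4,38),(730,241,-10,-112.9,38),(98,423,-65,122,6),(733,373,-65,-122,6)]
L=np.array(L,float)
W=np.array([cast(c,l[:2]/3.2+[190,85],l[4]/1000)[0,:2] for l in L])
def fit(idx):
    A,B=L[idx,2:4]/1000,W[idx]; a=A-A.mean(0);b=B-B.mean(0)
    z=(a[:,0]+1j*a[:,1]).conj()@(b[:,0]+1j*b[:,1])/(a**2).sum()
    th=np.angle(z); r=np.array([[np.cos(th),-np.sin(th)],[np.sin(th),np.cos(th)]])
    o=B.mean(0)-r@A.mean(0); return th,r,o,abs(z),(B-(A@r.T+o))*1000
if __name__=="__main__":
    for i in (range(16),range(9),range(9,14)):
        th,r,o,s,e=fit(list(i)); print("yaw",np.degrees(th),o,"scale",s); print((e@r).round(1).tolist())
E
python3 dock.py
```

```text
yaw 4.781440480676398 [ 0.5942 -0.0047] scale 1.0003465776890301
[[0.4, -0.4], [0.8, 0.0], [0.4, -0.1], [-0.9, 1.3], [0.1, -1.0], [1.1, -0.1], [0.1, 0.2], [-0.3, -1.2], [0.3, 0.3], [-0.8, 0.7], [-0.3, 0.8], [-0.5, 0.2], [-0.4, 0.1], [-0.4, -0.2], [0.4, -1.2], [0.0, 0.5]]
yaw 4.746879216432993 [ 0.5944 -0.0048] scale 1.001710558361985
[[0.1, -0.3], [0.6, 0.1], [0.1, -0.0], [-1.2, 1.4], [-0.1, -0.9], [1.0, 0.0], [-0.2, 0.3], [-0.5, -1.1], [0.1, 0.5]]
yaw 4.850721512396295 [ 0.5937 -0.0044] scale 1.0044967493246686
[[-0.2, 0.3], [0.2, 0.5], [-0.1, -0.1], [0.0, -0.2], [-0.1, -0.6]]
```

```bash
python3 -m inch '[[1,25.3,3.2,14,0,0,-18.6],[1,25.3,3.2,14,0,0,-18.6],[1,25.3,3.2,14,0,0,-18.6],[1,25.3,3.2,14,0,0,-18.6],[1,25.3,3.2,14,0,0,-18.6],[1,25.3,3.2,18,0,0,-18.6],[0.2,25.3,3.2,22,0,0,-18.6],[0.2,25.3,3.2,25.1,0,0,-18.6],[0.2,25.3,3.2,25.1,0,0,-18.6],[-1,25.3,3.2,25.1,0,0,-18.6],[-1,25.3,3.2,25.1,0,0,-18.6],[-1,25.3,3.2,25.1,0,0,-18.6],[-1,25.3,3.2,25.1,0,0,-18.6],[-1,25.3,3.2,25.1,0,0,-18.6]]' 70
python3 - <<'E'
from h import *
snap("wrist","w3.png"); s=state(); print(s["tool_pos"],s["t"],s["opening"])
a=dict(vars()); from dock import *
th,r,o,_,_=fit(list(range(16))); print(np.degrees(th),o)
p=o+r@np.array([-.065,.0846]); go([p[0],p[1],.075],np.degrees(th)-90)
E
```

```text
t: 4.78
tool_pos: [0.5221, -0.2643, 0.0419]
eef_rot: [-0.0, 0.813, -0.583, 0.001]
wrist_force: [-1.0, 0.5, 6.9]
opening: 0.144
[ 0.5221 -0.2643  0.0419] 4.825 0.15012331323516034
4.781440480676398 [ 0.5942 -0.0047]
go [-32.04 -10.87  -3.35] [-0.1 -0.1 13.9] now [ 0.5221 -0.2643  0.0419] t 4.83
```

View pics/w3.png

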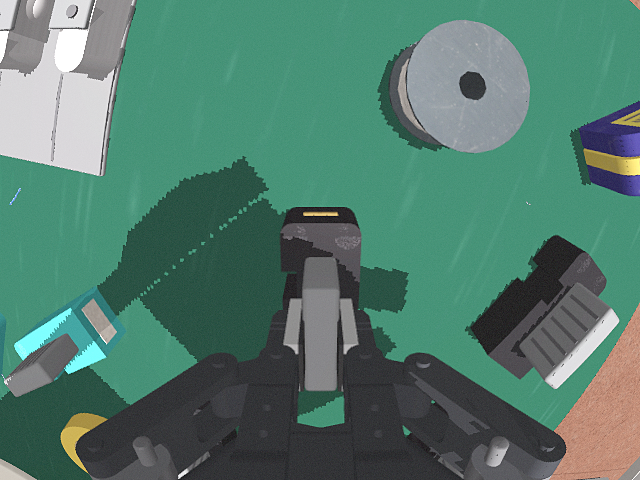

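Mag gripped with its rib centred in the tool (col 321), so there is no lateral camera bias. Carrying it to bay 3.

```bash
python3 -m inch '[[-1,0,0,-5,0,0,0],[-1,-8,-2.7,-8,0,0,7],[-1,-32,-10.9,-8,0,0,13.9],[-1,-32,-10.9,-8,0,0,13.9],[-1,-32,-10.9,-8,0,0,13.9],[-1,-32,-10.9,-8,0,0,13.9],[-1,-32,-10.9,-8,0,0,13.9],[-1,-32,-10.9,-8,0,0,13.9],[-1,-32,-10.9,-8,0,0,13.9],[-1,-32,-10.9,-4,0,0,13.9],[-1,-32,-10.9,-1.5,0,0,13.9],[-1,-32,-10.9,-0.8,0,0,13.9],[-1,-32,-10.9,-0.8,0,0,13.9]]' 80
python3 - <<'E'
from h import *
snap("wrist","w4.png"); s=state(); print(s["tool_pos"],s["t"],s["opening"],s["wrist_force"])
from dock import *
th,r,o,_,_=fit(list(range(16)))
print("in dock",r.T@(s["tool_pos"][:2]-o)*1000)
p=o+r@np.array([-.02,.0846]); go([p[0],p[1],.049],np.degrees(th)-90)
E
```

```text
t: 6.45
tool_pos: [0.5227, 0.0734, 0.0491]
eef_rot: [-0.0, 0.736, -0.677, 0.0]
wrist_force: [0.3, 0.5, -0.4]
opening: 0.147
[0.5227 0.0735 0.0492] 6.5 0.1435845383635506 [-0.0338  0.6526  0.3181]
in dock [-64.6931  83.8884]
go [-0.08 -4.47  0.03] [-0.1 -0.  -0.1] now [0.5227 0.0735 0.0492] t 6.5
```

View pics/w4.png

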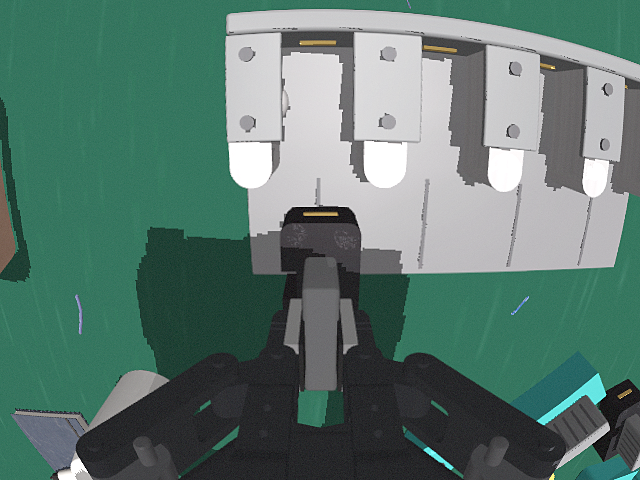

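Aligned: lip gap centre is col 318.5 and the mag is at col 321, so about 1 mm right, matching the fit. Sliding in.

```bash
python3 -m inch '[[-1,-0.08,-1.5,0,0,0,0],[-1,-0.08,-2.5,0,0,0,0],[-1,-0.08,-3.5,0,0,0,0],[-1,-0.08,-4.5,0,0,0,0],[-1,-0.08,-5.2,0,0,0,0],[-1,-0.08,-6,0,0,0,0],[-1,-0.08,-6.6,0,0,0,0],[-1,-0.08,-7.2,0,0,0,0],[-1,-0.08,-7.6,0,0,0,0],[-1,-0.08,-7.9,0,0,0,0],[-1,-0.08,-7.9,0,0,0,0]]' 80
cat >>dock.py <<'E'
def rep():
    s=state(); th,r,o,_,_=fit(list(range(16)))
    print("in dock",r.T@(s["tool_pos"][:2]-o)*1000,"z",s["tool_pos"][2],"F dock",r.T@s["wrist_force"][:2],s["wrist_force"][2],"open",s["opening"],"t",s["t"],"yaw",np.degrees(np.arctan2(R()[1,0],R()[0,0]))+90)
    return th,r,o
E
python3 -c "
from dock import *
rep()"
```

```text
t: 7.88
tool_pos: [0.6017, 0.0815, 0.0485]
eef_rot: [-0.0, 0.736, -0.677, 0.001]
wrist_force: [3.7, -4.3, -1.2]
opening: 0.144
in dock [14.6406 85.2894] z 0.0485270515276115 F dock [ 3.3624 -4.6424] -1.1846623180979663 open 0.1444159506383306 t 7.875 yaw 4.775896601688345
```

```bash
python3 -m inch '[[-1,0.05,-0.2,0,0,0,0],[-1,0.05,-0.3,0,0,0,0],[-1,0.05,-0.3,0,0,0,0]]' 80
python3 -c "
from dock import *
rep(); snap('wrist','w5.png')"
```

```text
t: 8.25
tool_pos: [0.6033, 0.0812, 0.0483]
eef_rot: [0.001, 0.736, -0.677, -0.001]
wrist_force: [-6.8, -4.8, 3.7]
opening: 0.144
in dock [16.2126 84.8983] z 0.048285080247872675 F dock [-7.1381 -4.2587] 3.7128086384216954 open 0.14396245782866357 t 8.25 yaw 4.785487027100501
```

```bash
python3 -m inch '[[-1,0,-0.3,0,0,0,0],[-1,0,-0.4,0,0,0,0],[-1,0,-0.4,0,0,0,0]]' 80
python3 -c "
from dock import *
rep()"
python3 -m inch '[[-1,0,0.4,0,0,0,0],[-0.3,0,0.4,0,0,0,0],[-0.3,0,0.4,0,0,0,0],[-0.3,0,0.4,0,0,0,0],[-0.3,0,0.4,-4,0,0,0],[-0.3,0,0.4,-8,0,0,0],[-0.3,0,0.4,-8,0,0,0]]' 80
python3 -c "
from dock import *
th,r,o=rep(); snap('wrist','w5.png'); p=[.5498,-.3945]
go([p[0],p[1],.13],-17.8-90);go([p[0],p[1],.041],-17.8-90)"
```

```text
t: 8.68
tool_pos: [0.6036, 0.0813, 0.0483]
eef_rot: [0.004, 0.736, -0.677, -0.003]
wrist_force: [-42.7, -9.5, 29.0]
opening: 0.148
in dock [16.6003 84.9755] z 0.0483082114057154 F dock [-43.3742  -5.8732] 29.014615226904436 open 0.1482055034587871 t 8.675 yaw 4.807058189800657
t: 9.55
tool_pos: [0.6054, 0.0815, 0.1316]
eef_rot: [-0.002, 0.736, -0.677, 0.002]
wrist_force: [-0.5, -0.4, -0.4]
opening: 0.354
in dock [18.3328 84.969 ] z 0.13164155152571244 F dock [-0.5431 -0.334 ] -0.35396607554089143 open 0.35364443327604594 t 9.55 yaw 4.792106349845412
go [46.97  9.42 -0.07] [-0.1  0.  22.6] now [0.6045 0.0814 0.1295] t 9.6
go [46.97  9.44  8.83] [-0.1  0.  22.6] now [0.6045 0.0814 0.1295] t 9.6
```

View pics/w5.png

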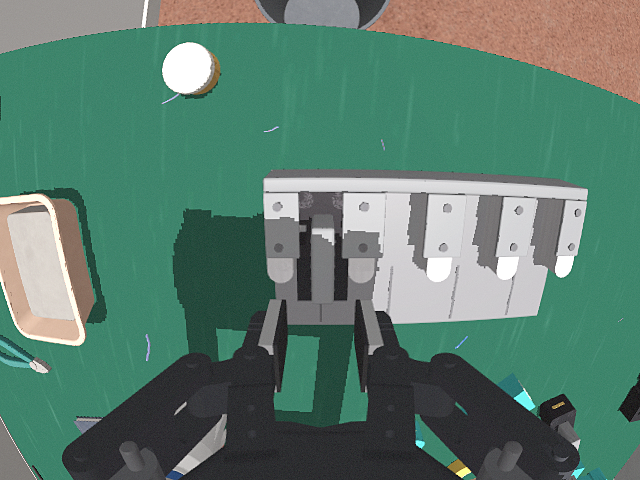

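Mag A is home in bay 3: nose on the back wall, ball side seated, pushed with 43 N. I'll write a top-camera check for knocked things.

```bash
cat >chk.py <<'E'
from h import *
REF=dict(A=(419,226),B=(469,213),C=(405,277),D=(468,264),spool=(428,181))
def blob(im,p,w=24):
    g=im.astype(int); G=g[:,:,1]-g[:,:,2]   # green bench: G-R large
    m=((G<12)).astype(np.uint8); y0,x0=p[1]-w,p[0]-w
    n,l,st,ce=cv2.connectedComponentsWithStats(m[y0:y0+2*w,x0:x0+2*w])
    ok=[i for i in range(1,n) if st[i,4]>60]
    if not ok: return None
    i=min(ok,key=lambda i:np.hypot(*(ce[i]-w))); M=cv2.moments((l==i).astype(np.uint8),True)
    return ce[i]+[x0,y0],st[i,4],np.degrees(.5*np.arctan2(2*M["mu11"],M["mu20"]-M["mu02"]))
def check(names="BCD"):
    a=cv2.imread("pics/top0.png"); b,c=snap("top","top_last.png")
    for k in list(names)+["spool"]:
        u,v=blob(a,REF[k]),blob(b,REF[k])
        if v is None: print(k,"MISSING");continue
        d=(cast(c,v[0],.03)-cast(c,u[0],.03))[0,:2]*1000; print(k,"shift mm",d.round(1),"area",u[1],v[1],"turn(img cw)",round(v[2]-u[2],1))
if __name__=="__main__":
    import sys; check(sys.argv[1] if len(sys.argv)>1 else "BCD")
E
python3 chk.py BCD
```

```text
B shift mm [-0.   0.1] area 476 478 turn(img cw) 0.0
C shift mm [-0.1 -0.2] area 452 449 turn(img cw) 0.2
D shift mm [-0. -0.] area 482 478 turn(img cw) 0.4
spool shift mm [ 0.1 -0.1] area 407 404 turn(img cw) -0.3
```

```bash
python3 -m inch '[[0.1,47,9.4,0,0,0,22.6],[0.1,47,9.4,0,0,0,22.6],[0.1,47,9.4,0,0,0,22.6],[0.1,47,9.4,0,0,0,22.6],[0.1,47,9.4,0,0,0,22.6],[0.1,47,9.4,0,0,0,22.6],[0.1,47,9.4,0,0,0,22.6],[0.1,47,9.4,0,0,0,22.6],[0.1,47,9.4,0,0,0,22.6],[0.1,47,9.4,4,0,0,22.6],[0.1,47,9.4,8.8,0,0,22.6],[0.1,47,9.4,8.8,0,0,22.6],[0.1,47,9.4,8.8,0,0,22.6],[-1,47,9.4,8.8,0,0,22.6],[-1,47,9.4,8.8,0,0,22.6],[-1,47,9.4,8.8,0,0,22.6],[-1,47,9.4,8.8,0,0,22.6]]' 80
python3 - <<'E'
from dock import *
th,r,o=rep(); print(state()["tool_pos"]); p=o+r@np.array([-.065,.0282+.0003]); go([p[0],p[1],.049],np.degrees(th)-90)
E
```

```text
t: 11.78
tool_pos: [0.5499, -0.3952, 0.0419]
eef_rot: [0.0, -0.589, 0.808, -0.001]
wrist_force: [0.5, 1.7, 8.0]
opening: 0.144
in dock [ -76.6486 -385.3978] z 0.04186006226567872 F dock [0.6881 1.6426] 8.048085629496532 open 0.1442441184681022 t 11.775 yaw -17.810777552415104
[ 0.5499 -0.3952  0.0419]
go [-38.66  14.82  -0.77] [ -0.1  -0.1 -22.6] now [ 0.5499 -0.3952  0.0419] t 11.78
```

```bash
python3 -m inch '[[-1,0,0,-5,0,0,0],[-1,-8,3,-8,0,0,-10],[-1,-38.7,14.8,-8,0,0,-22.6],[-1,-38.7,14.8,-8,0,0,-22.6],[-1,-38.7,14.8,-8,0,0,-22.6],[-1,-38.7,14.8,-8,0,0,-22.6],[-1,-38.7,14.8,-8,0,0,-22.6],[-1,-38.7,14.8,-8,0,0,-22.6],[-1,-38.7,14.8,-8,0,0,-22.6],[-1,-38.7,14.8,-8,0,0,-22.6],[-1,-38.7,14.8,-8,0,0,-22.6],[-1,-38.7,14.8,-4,0,0,-22.6],[-1,-38.7,14.8,-1.5,0,0,-22.6],[-1,-38.7,14.8,-0.7,0,0,-22.6],[-1,-38.7,14.8,-0.7,0,0,-22.6]]' 80
python3 - <<'E'
from dock import *
th,r,o=rep(); snap("wrist","w6.png"); p=o+r@np.array([.016,.0282+.0003]); go([p[0],p[1],.0485],np.degrees(th)-90)
E
```

```text
t: 13.65
tool_pos: [0.5274, 0.018, 0.0481]
eef_rot: [-0.0, 0.736, -0.677, 0.0]
wrist_force: [0.8, -0.6, -1.6]
opening: 0.145
in dock [-64.6113  28.253 ] z 0.048104175043884076 F dock [ 0.7789 -0.6658] -1.6031611394464735 open 0.1450944086346309 t 13.65 yaw 4.719469081370349
go [-0.02 -8.06 -0.04] [-0.  -0.  -0.1] now [0.5274 0.0181 0.048 ] t 13.7
```

```bash
python3 -m inch '[[-1,-0.02,-1.5,0,0,0,0],[-1,-0.02,-2.5,0,0,0,0],[-1,-0.02,-3.5,0,0,0,0],[-1,-0.02,-4.5,0,0,0,0],[-1,-0.02,-5.2,0,0,0,0],[-1,-0.02,-6,0,0,0,0],[-1,-0.02,-6.6,0,0,0,0],[-1,-0.02,-7.2,0,0,0,0],[-1,-0.02,-7.6,0,0,0,0],[-1,-0.02,-8,0,0,0,0],[-1,-0.02,-8.2,0,0,0,0],[-1,-0.02,-8.2,0,0,0,0]]' 80
python3 -c "
from dock import *
rep()"
```

```text
t: 15.2
tool_pos: [0.6083, 0.0252, 0.0478]
eef_rot: [0.001, 0.736, -0.677, -0.0]
wrist_force: [-14.9, -6.7, 15.5]
opening: 0.143
in dock [16.6059 28.6267] z 0.047849201550176114 F dock [-15.3692  -5.4454] 15.49093196849227 open 0.14339693278958665 t 15.2 yaw 4.778598381124766
```

```bash
python3 -m inch '[[-1,0,-0.25,0,0,0,0],[-1,0,-0.25,0,0,0,0],[-1,0,-0.25,0,0,0,0]]' 80
python3 -m inch '[[-1,0,0.2,0,0,0,0],[-0.3,0,0.2,0,0,0,0],[-0.3,0,0.2,0,0,0,0],[-0.3,0,0.2,0,0,0,0],[-0.3,0,0.2,-4,0,0,0],[-0.3,0,0.2,-8,0,0,0],[-0.3,0,0.2,-8,0,0,0]]' 80
python3 chk.py CD; python3 -c "
from dock import *
rep(); snap('wrist','w7.png'); p=[.4167,-.3869]
go([p[0],p[1],.041],-3.3-90)"
```

```text
t: 15.58
tool_pos: [0.6086, 0.0252, 0.048]
eef_rot: [0.003, 0.736, -0.677, -0.002]
wrist_force: [-39.4, -8.6, 31.4]
opening: 0.142
t: 16.45
tool_pos: [0.6106, 0.0259, 0.1306]
eef_rot: [-0.002, 0.736, -0.677, 0.002]
wrist_force: [-0.1, 0.4, 0.1]
opening: 0.348
C shift mm [-0.  -0.1] area 452 450 turn(img cw) 0.1
D shift mm [0. 0.] area 482 477 turn(img cw) 0.3
spool shift mm [0.1 0.2] area 407 405 turn(img cw) 0.5
in dock [18.1307 29.2652] z 0.12852260071839328 F dock [1.2523 0.2274] -1.191556557971535 open 0.35089219044146036 t 16.5 yaw 4.789434912201074
go [39.54 22.63  8.61] [-0.   0.   8.1] now [0.6092 0.026  0.1272] t 16.55
```

```bash
python3 -m inch '[[0.1,39.5,22.6,0,0,0,8.1],[0.1,39.5,22.6,0,0,0,8.1],[0.1,39.5,22.6,0,0,0,8.1],[0.1,39.5,22.6,0,0,0,8.1],[0.1,39.5,22.6,0,0,0,8.1],[0.1,39.5,22.6,0,0,0,8.1],[0.1,39.5,22.6,0,0,0,8.1],[0.1,39.5,22.6,0,0,0,8.1],[0.1,39.5,22.6,0,0,0,8.1],[0.1,39.5,22.6,4,0,0,8.1],[0.1,39.5,22.6,8.7,0,0,8.1],[0.1,39.5,22.6,8.7,0,0,8.1],[0.1,39.5,22.6,8.7,0,0,8.1],[-1,39.5,22.6,8.7,0,0,8.1],[-1,39.5,22.6,8.7,0,0,8.1],[-1,39.5,22.6,8.7,0,0,8.1],[-1,39.5,22.6,8.7,0,0,8.1]]' 80
python3 - <<'E'
from dock import *
th,r,o=rep(); print(state()["tool_pos"]); p=o+r@np.array([-.065,-.0282+.0003]); go([p[0],p[1],.049],np.degrees(th)-90)
E
```

```text
t: 18.68
tool_pos: [0.4173, -0.387, 0.0417]
eef_rot: [0.0, -0.686, 0.727, -0.001]
wrist_force: [-0.4, 2.8, 8.4]
opening: 0.145
in dock [-208.093  -366.1776] z 0.04172283177962153 F dock [-0.1807  2.8596] 8.373606469393362 open 0.1448965473380303 t 18.675 yaw -3.320681888567634
[ 0.4173 -0.387   0.0417]
go [-35.51  -9.4   -0.76] [-0.1 -0.1 -8.1] now [ 0.4173 -0.387   0.0417] t 18.68
```

```bash
python3 -m inch '[[-1,0,0,-5,0,0,0],[-1,-8,-2,-8,0,0,-4],[-1,-35.5,-9.4,-8,0,0,-8.1],[-1,-35.5,-9.4,-8,0,0,-8.1],[-1,-35.5,-9.4,-8,0,0,-8.1],[-1,-35.5,-9.4,-8,0,0,-8.1],[-1,-35.5,-9.4,-8,0,0,-8.1],[-1,-35.5,-9.4,-8,0,0,-8.1],[-1,-35.5,-9.4,-8,0,0,-8.1],[-1,-35.5,-9.4,-8,0,0,-8.1],[-1,-35.5,-9.4,-4,0,0,-8.1],[-1,-35.5,-9.4,-1.5,0,0,-8.1],[-1,-35.5,-9.4,-0.7,0,0,-8.1],[-1,-35.5,-9.4,-0.7,0,0,-8.1]]' 80
python3 - <<'E'
from dock import *
th,r,o=rep(); p=o+r@np.array([.016,-.0282+.0003]); go([p[0],p[1],.0485],np.degrees(th)-90)
E
```

```text
t: 20.42
tool_pos: [0.5316, -0.0386, 0.0482]
eef_rot: [-0.0, 0.736, -0.677, 0.0]
wrist_force: [-0.4, -0.6, -1.1]
opening: 0.143
in dock [-65.2078 -28.4992] z 0.04821624399969754 F dock [-0.466  -0.5368] -1.0934330597158142 open 0.14339666068581738 t 20.425 yaw 4.703191249156191
go [-0.07 -8.12 -0.02] [-0.1 -0.  -0.1] now [ 0.5316 -0.0386  0.0482] t 20.43
```

```bash
python3 -m inch '[[-1,-0.06,-1.5,0,0,0,0],[-1,-0.06,-2.5,0,0,0,0],[-1,-0.06,-3.5,0,0,0,0],[-1,-0.06,-4.5,0,0,0,0],[-1,-0.06,-5.2,0,0,0,0],[-1,-0.06,-6,0,0,0,0],[-1,-0.06,-6.6,0,0,0,0],[-1,-0.06,-7.2,0,0,0,0],[-1,-0.06,-7.6,0,0,0,0],[-1,-0.06,-8,0,0,0,0],[-1,-0.06,-8.3,0,0,0,0],[-1,-0.06,-8.3,0,0,0,0]]' 80
python3 -c "
from dock import *
rep()"
```

```text
t: 21.92
tool_pos: [0.6124, -0.0308, 0.0478]
eef_rot: [0.002, 0.736, -0.677, -0.001]
wrist_force: [-24.1, -7.1, 21.5]
opening: 0.145
in dock [ 15.9939 -27.4643] z 0.04780721638395487 F dock [-24.5891  -5.0618] 21.507844728446695 open 0.14486633054331477 t 21.925 yaw 4.787054539145416
```

```bash
python3 -m inch '[[-1,0,-0.12,0,0,0,0],[-1,0,-0.12,0,0,0,0],[-1,0,0.2,0,0,0,0],[-0.3,0,0.2,0,0,0,0],[-0.3,0,0.2,0,0,0,0],[-0.3,0,0.2,0,0,0,0],[-0.3,0,0.2,-4,0,0,0],[-0.3,0,0.2,-8,0,0,0],[-0.3,0,0.2,-8,0,0,0],[-0.3,0,0.2,-8,0,0,0]]' 80
python3 chk.py C; python3 -c "
from dock import *
rep(); p=[.3865,-.2272]
go([p[0],p[1],.041],23.3-90)"
```

```text
t: 23.18
tool_pos: [0.6117, -0.0301, 0.1267]
eef_rot: [0.0, 0.736, -0.677, -0.0]
wrist_force: [0.6, 0.2, -0.6]
opening: 0.35
C shift mm [0.  0.1] area 452 454 turn(img cw) -0.2
spool shift mm [-0.   0.2] area 407 410 turn(img cw) -0.3
in dock [ 15.1039 -26.7215] z 0.12622905027698547 F dock [-0.0996  0.1772] -0.8554691067143467 open 0.35243321047569454 t 23.225 yaw 4.783737596471056
go [17.77 24.05  8.55] [  0.1   0.  -18.5] now [ 0.6115 -0.0301  0.1262] t 23.23
```

```bash
python3 -m inch '[[-0.1,17.8,24,0,0,0,-18.5],[-0.1,17.8,24,0,0,0,-18.5],[-0.1,17.8,24,0,0,0,-18.5],[-0.1,17.8,24,0,0,0,-18.5],[-0.1,17.8,24,0,0,0,-18.5],[-0.1,17.8,24,0,0,0,-18.5],[-0.1,17.8,24,0,0,0,-18.5],[-0.1,17.8,24,0,0,0,-18.5],[-0.1,17.8,24,4,0,0,-18.5],[-0.1,17.8,24,8.5,0,0,-18.5],[-0.1,17.8,24,8.5,0,0,-18.5],[-0.1,17.8,24,8.5,0,0,-18.5],[-1,17.8,24,8.5,0,0,-18.5],[-1,17.8,24,8.5,0,0,-18.5],[-1,17.8,24,8.5,0,0,-18.5],[-1,17.8,24,8.5,0,0,-18.5]]' 80
python3 - <<'E'
from dock import *
th,r,o=rep(); print(state()["tool_pos"]); snap("wrist","w8.png"); p=o+r@np.array([-.065,-.0846+.0006]); go([p[0],p[1],.049],np.degrees(th)-90)
E
```

```text
t: 25.22
tool_pos: [0.3882, -0.228, 0.0435]
eef_rot: [-0.0, 0.835, -0.55, 0.001]
wrist_force: [0.3, 2.3, 9.1]
opening: 0.145
in dock [-223.8953 -205.2876] z 0.04346214899502179 F dock [0.4699 2.2961] 9.086788347050934 open 0.14541168225391837 t 25.225 yaw 23.28036152503101
[ 0.3882 -0.228   0.0435]
go [ -6.46 -18.92  -0.54] [-0.1 -0.1 18.5] now [ 0.3882 -0.2279  0.0434] t 25.27
```

View pics/w8.png

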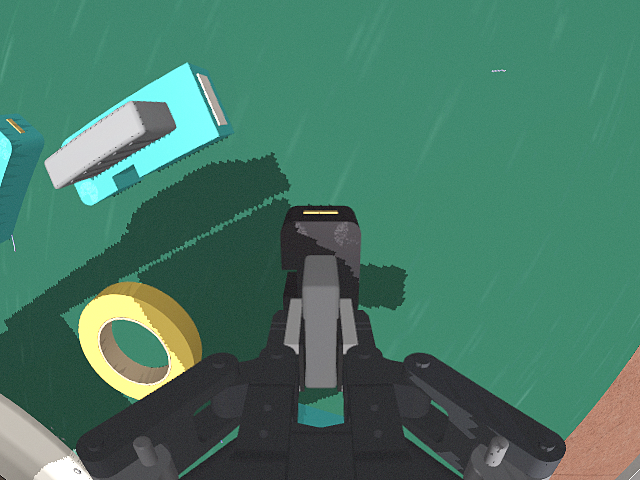

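Mag C held squarely (rib at col 320, nose row 207). To bay 0.

```bash
python3 -m inch '[[-1,0,0,-5,0,0,0],[-1,-2,-5,-8,0,0,8],[-1,-6.5,-18.9,-8,0,0,18.5],[-1,-6.5,-18.9,-8,0,0,18.5],[-1,-6.5,-18.9,-8,0,0,18.5],[-1,-6.5,-18.9,-8,0,0,18.5],[-1,-6.5,-18.9,-8,0,0,18.5],[-1,-6.5,-18.9,-8,0,0,18.5],[-1,-6.5,-18.9,-4,0,0,18.5],[-1,-6.5,-18.9,-1.5,0,0,18.5],[-1,-6.5,-18.9,-0.7,0,0,18.5],[-1,-6.5,-18.9,-0.7,0,0,18.5]]' 80
python3 - <<'E'
from dock import *
th,r,o=rep(); p=o+r@np.array([.016,-.0846+.0006]); go([p[0],p[1],.0495],np.degrees(th)-90)
E
```

```text
t: 26.78
tool_pos: [0.5357, -0.0938, 0.0503]
eef_rot: [-0.0, 0.736, -0.677, 0.0]
wrist_force: [-0.2, 0.1, -0.7]
opening: 0.142
in dock [-65.7446 -83.9378] z 0.05027796628772582 F dock [-0.1782  0.1299] -0.6558127589406977 open 0.14202856248503182 t 26.775 yaw 4.738360634888423
go [ 0.   -8.17  0.09] [-0.1 -0.  -0. ] now [ 0.5357 -0.0938  0.0503] t 26.77
```

```bash
python3 -m inch '[[-1,0,-1.5,0,0,0,0],[-1,0,-2.5,0,0,0,0],[-1,0,-3.5,0,0,0,0],[-1,0,-4.5,0,0,0,0],[-1,0,-5.2,0,0,0,0],[-1,0,-6,0,0,0,0],[-1,0,-6.6,0,0,0,0],[-1,0,-7.2,0,0,0,0],[-1,0,-7.6,0,0,0,0],[-1,0,-8,0,0,0,0],[-1,0,-8.3,0,0,0,0],[-1,0,-8.3,0,0,0,0]]' 80
python3 -c "
from dock import *
rep()"
```

```text
t: 28.28
tool_pos: [0.6171, -0.0868, 0.0495]
eef_rot: [0.001, 0.736, -0.677, -0.001]
wrist_force: [-16.5, -7.2, 13.7]
opening: 0.146
in dock [ 16.0186 -83.734 ] z 0.04952305995433183 F dock [-17.0419  -5.7921] 13.674939450579618 open 0.1457458676673707 t 28.275 yaw 4.78102208172578
```

```bash
python3 -m inch '[[-1,0,-0.2,0,0,0,0],[-1,0,-0.2,0,0,0,0],[-1,0,0.2,0,0,0,0],[-0.3,0,0.2,0,0,0,0],[-0.3,0,0.2,0,0,0,0],[-0.3,0,0.2,0,0,0,0],[-0.3,0,0.2,-4,0,0,0],[-0.3,0,0.2,-8,0,0,0],[1,-24,2,-25,0,0,0],[1,-24,2,-25,0,0,0],[1,-24,2,-25,0,0,0],[1,-24,2,-25,0,0,0],[1,-24,2,-25,0,0,0],[1,-24,2,-25,0,0,0],[1,-24,2,-25,0,0,0],[1,-24,2,-25,0,0,0],[1,-24,2,-25,0,0,0],[1,-24,2,-25,0,0,0]]' 80
python3 - <<'E'
from dock import *
rep(); _,c=snap("wrist","w9.png"); pickle.dump(c,open("w9.pkl","wb"))
E
python3 chk.py ""
```

```text
t: 30.52
tool_pos: [0.5783, 0.1507, 0.2991]
eef_rot: [0.0, 0.736, -0.677, -0.0]
wrist_force: [-0.7, 0.2, 0.2]
opening: 0.997
in dock [ -2.8254 156.2145] z 0.29908974226399365 F dock [-0.6377  0.2708] 0.234398970496524 open 0.9973184415008461 t 30.525 yaw 4.7420124647664466
spool shift mm [ 0.2 -0.2] area 407 404 turn(img cw) 0.3
```

View pics/w9.png

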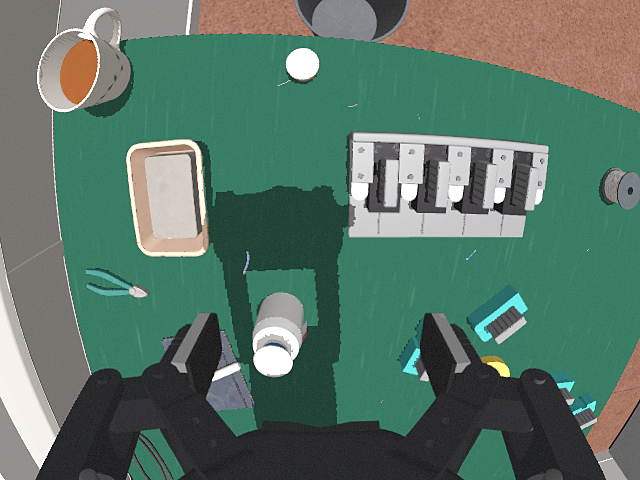

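All four magazines sit home at equal depth, bin at (167,198), bottle at (280,335), flux pot (302,65). Measuring the bin from two views.

```bash
cat >place.py <<'E'
from dock import *
def binfit(v,z):
    cc=pickle.load(open(v+".pkl","rb")); im=cv2.imread(f"pics/{v}.png"); h=im.astype(int); 
    m=((h[:,:,2]-h[:,:,0]>22)&(h[:,:,2]>110)).astype(np.uint8)
    x0,y0=(10,120) if v=="w2" else (115,130); m2=np.zeros_like(m); m2[y0:y0+140,x0:x0+100]=m[y0:y0+140,x0:x0+100]
    k=max(cv2.findContours(m2,cv2.RETR_EXTERNAL,cv2.CHAIN_APPROX_NONE)[0],key=cv2.contourArea)[:,0]
    p=cast(cc,k,z)[:,:2]; (cx,cy),(w,hh),a=cv2.minAreaRect((p*1000).astype(np.float32)); return np.array([cx,cy])/1000,w,hh,a
th,r,o,_,_=fit(list(range(16)))
if __name__=="__main__":
    for v in("w2","w9"):
        for z in(.04,.048,.056): print(v,z,binfit(v,z))
    b=binfit("w9",.048)[0]; print("bin in dock",r.T@(b-o))
    go([.6368,-.2903,.12],-10); go([.6368,-.2903,.006],-10)
E
python3 place.py
```

```text
w2 0.04 (array([0.5601, 0.3245]), 141.10903930664062, 114.61697387695312, 3.8582961559295654)
w2 0.048 (array([0.5616, 0.3177]), 138.248779296875, 112.29368591308594, 3.8582887649536133)
w2 0.056 (array([0.5632, 0.3109]), 135.38839721679688, 109.97036743164062, 3.858358144760132)
w9 0.04 (array([0.5589, 0.331 ]), 140.87901306152344, 98.15857696533203, 5.0225067138671875)
w9 0.048 (array([0.561 , 0.3275]), 138.07760620117188, 96.2068099975586, 5.022581577301025)
w9 0.056 (array([0.5631, 0.3241]), 135.27639770507812, 94.25492858886719, 5.0225138664245605)
bin in dock [-0.0054  0.3338]
go [44.46 -2.17 17.92] [  0.    0.  -75.2] now [0.5783 0.151  0.2992] t 30.62
go [44.46 -2.17 29.32] [  0.    0.  -75.2] now [0.5783 0.151  0.2992] t 30.62
```

```bash
python3 -m inch '[[1,44.5,-2.2,12,0,0,-75],[1,44.5,-2.2,12,0,0,-75],[1,44.5,-2.2,12,0,0,-75],[1,44.5,-2.2,12,0,0,-75],[1,44.5,-2.2,12,0,0,-75],[1,44.5,-2.2,12,0,0,-75],[1,44.5,-2.2,12,0,0,-75],[1,44.5,-2.2,12,0,0,-75],[1,44.5,-2.2,12,0,0,-75],[1,44.5,-2.2,12,0,0,-75],[1,44.5,-2.2,12,0,0,-75],[1,44.5,-2.2,12,0,0,-75]]' 60
python3 - <<'E'
from h import *
im,c=snap("wrist","w10.png"); g=im.astype(int); m=(g[:,:,1]-g[:,:,2]<12).astype(np.uint8)
q=proj(c,[.6368,-.2903,.04])[0]; print(q,state()["tool_pos"],state()["qvel"])
x,y=q.astype(int); cv2.imwrite("pics/w10c.png",im)
E
```

```text
t: 32.12
tool_pos: [0.6375, -0.2895, 0.18]
eef_rot: [0.0, 0.996, -0.089, 0.0]
wrist_force: [0.5, 0.2, -0.2]
opening: 1.002
[319.9149 225.7189] [ 0.6375 -0.2896  0.1799] [-0.0032  0.0043 -0.0029  0.0008 -0.0014 -0.0012]
```

View pics/w10.png

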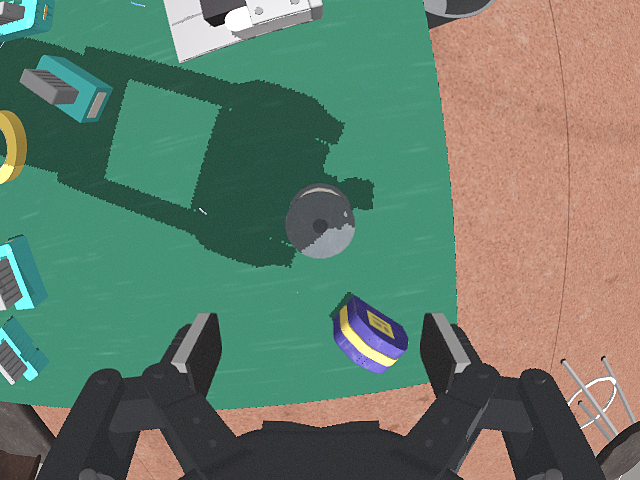

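Spool disc centre at (320,225), predicted (319.9,225.7); tape measure (370,335) is clear of both fingers. Grasping.

```bash
python3 -m inch '[[1,0,0,6,0,0,0],[1,0,0,11,0,0,0],[1,0,0,14,0,0,0],[1,0,0,16.5,0,0,0],[1,0,0,17.3,0,0,0],[1,0,0,17.3,0,0,0],[-1,0,0,17.3,0,0,0],[-1,0,0,17.3,0,0,0],[-1,0,0,17.3,0,0,0],[-1,0,0,17.3,0,0,0],[-1,0,0,17.3,0,0,0]]' 40
python3 - <<'E'
from place import *
rep(); p=o+r@np.array([-.0033,.204]); print(p,state()["tool_pos"]); go([p[0],p[1],.008],5)
E
```

```text
t: 33.55
tool_pos: [0.6378, -0.2907, 0.0077]
eef_rot: [0.0, 0.996, -0.089, 0.001]
wrist_force: [-0.9, 1.3, 7.0]
opening: 0.638
in dock [  19.6263 -288.5844] z 0.007731427336940249 F dock [-0.753   1.4168] 6.994392729506083 open 0.638245211131731 t 33.55 yaw 79.78277192318579
[0.5739 0.1983] [ 0.6378 -0.2907  0.0077]
go [-14.96 -46.99  -0.08] [  0.   -0.1 -15.2] now [ 0.6378 -0.2907  0.0077] t 33.55
```

```bash
python3 -m inch '[[-1,0,0,-6,0,0,0],[-1,0,0,-11,0,0,0],[-1,-15,-47,-12,0,0,-15.2],[-1,-15,-47,-12,0,0,-15.2],[-1,-15,-47,-12,0,0,-15.2],[-1,-15,-47,-12,0,0,-15.2],[-1,-15,-47,-12,0,0,-15.2],[-1,-15,-47,-12,0,0,-15.2],[-1,-15,-47,-12,0,0,-15.2],[-1,-15,-47,-12,0,0,-15.2],[-1,-15,-47,-12,0,0,-15.2],[-1,-15,-47,-12,0,0,-15.2],[-1,-15,-47,-12,0,0,-15.2],[-1,-15,-47,-12,0,0,-15.2]]'
python3 - <<'E'
from place import *
rep(); p=o+r@np.array([-.0033,.204]); go([p[0],p[1],.008],5)
E
```

```text
t: 35.3
tool_pos: [0.5733, 0.1977, 0.1264]
eef_rot: [-0.0, 0.999, 0.043, 0.0]
wrist_force: [-1.0, 1.1, -1.2]
opening: 0.637
in dock [ -3.9372 203.4982] z 0.12641744838851932 F dock [-0.8556  1.188 ] -1.2139555486853975 open 0.6374189955837578 t 35.3 yaw 94.89815345095566
go [ 0.06 -0.05 11.84] [-0.  -0.  -0.1] now [0.5733 0.1977 0.1264] t 35.3
```

```bash
python3 -m inch '[[-1,0.05,-0.05,6,0,0,0],[-1,0.05,-0.05,10,0,0,0],[-1,0.05,-0.05,11.5,0,0,0],[-1,0.05,-0.05,11.9,0,0,0],[-1,0.05,-0.05,11.9,0,0,0],[0.6,0.05,-0.05,11.9,0,0,0],[1,0.05,-0.05,11.9,0,0,0],[1,0.05,-0.05,11.9,0,0,0],[1,0.05,-0.05,7,0,0,0],[1,0.05,-0.05,0,0,0,0],[1,0,0,-12,0,0,0],[1,0,0,-17,0,0,0],[1,0,0,-17,0,0,0],[1,0,0,-17,0,0,0],[1,0,0,-17,0,0,0]]'
python3 - <<'E'
from dock import *
rep(); _,c=snap("wrist","w11.png"); pickle.dump(c,open("w11.pkl","wb")); _,c=snap("top","t11.png")
E
```

```text
t: 37.17
tool_pos: [0.5729, 0.1987, 0.2958]
eef_rot: [-0.0, 0.999, 0.043, -0.0]
wrist_force: [0.0, -0.3, -0.2]
opening: 0.999
in dock [ -4.2655 204.4746] z 0.29582158295242034 F dock [ 0.0011 -0.3089] -0.20165699046821411 open 0.9991013798337087 t 37.175 yaw 94.98417060363253
```

View pics/w11.png

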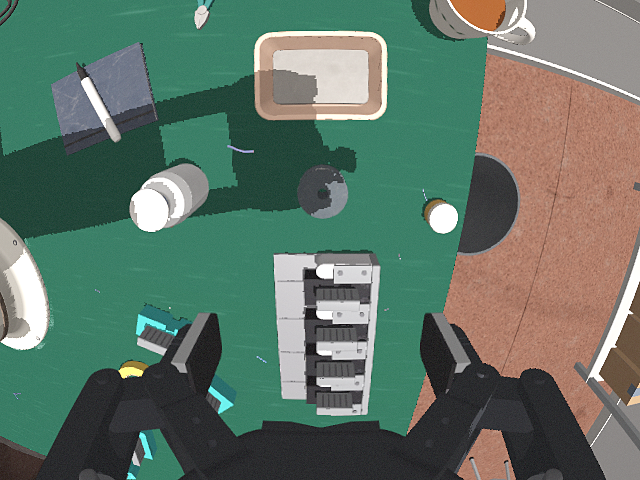

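Spool stands at (322,191) between bin and dock. The bottle's cap is at (151,210) here and (273,360) in w9.

```bash
python3 - <<'E'
from place import *
c9,c11=[pickle.load(open(v+".pkl","rb")) for v in("w9","w11")]
def cap(im,p,w):
    sub=im[p[1]-w:p[1]+w,p[0]-w:p[0]+w]; g=cv2.cvtColor(sub,cv2.COLOR_BGR2GRAY); m=(g>225).astype(np.uint8)
    k=max(cv2.findContours(m,cv2.RETR_EXTERNAL,cv2.CHAIN_APPROX_NONE)[0],key=cv2.contourArea)
    return np.array(cv2.minEnclosingCircle(k)[0])+[p[0]-w,p[1]-w],cv2.minEnclosingCircle(k)[1]
a,b=cap(cv2.imread("pics/w9.png"),(273,360),26),cap(cv2.imread("pics/w11.png"),(151,210),24); print(a,b)
X=tri(c9,a[0],c11,b[0]); print("tri",X,cast(c9,a[0],.118),cast(c11,b[0],.118))
# spool: centre of flange top
s=cast(c11,(322,191),.04)[0,:2]; print("spool in dock",r.T@(s-o))
bc,_,_,ba=binfit("w9",.048); t=np.radians(5.0); rb=np.array([[np.cos(t),-np.sin(t)],[np.sin(t),np.cos(t)]])
tg=bc+rb@np.array([-.0685-.04-.03,0]); print("bottle target",tg)
E
python3 -c "
import cv2,numpy as np
a=cv2.imread('pics/w9.png')[320:385,235:310];b=cv2.imread('pics/w11.png')[150:240,120:220]
f=lambda x:cv2.resize(x,(400,400)); cv2.imwrite('pics/bt.png',np.hstack([f(a),f(b)]))"
```

```text
(array([274.384, 351.074]), 25.181730270385742) (array([148.4487, 208.3803]), 23.290992736816406)
tri [0.4013 0.1869 0.0963] [[0.422  0.1868 0.118 ]] [[0.4079 0.1905 0.118 ]]
spool in dock [-0.003   0.2084]
bottle target [0.423  0.3154]
```

View pics/bt.png

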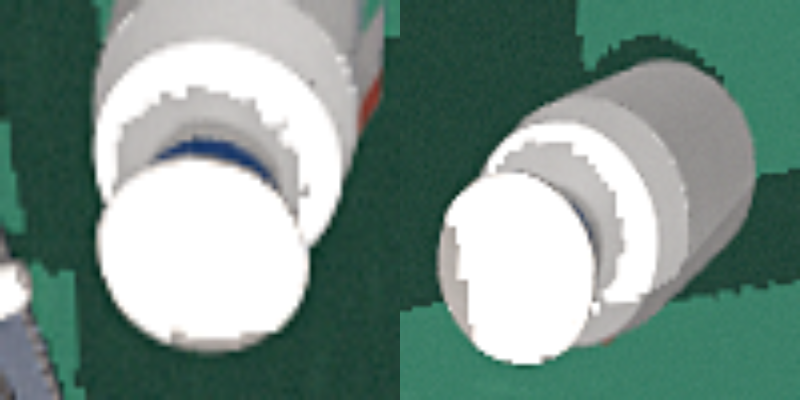

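```bash
python3 - <<'E'
from place import *
c9,c11=[pickle.load(open(v+".pkl","rb")) for v in("w9","w11")]
print(tri(c9,(273.2,360.8),c11,(149.5,210.1)),cast(c9,(273.2,360.8),.118),cast(c11,(149.5,210.1),.118))
for z in(.15,.04): go([.405,.189,z],-85)
E
```

```text
[0.4079 0.1882 0.1166] [[0.4085 0.1878 0.118 ]] [[0.409  0.1889 0.118 ]]
go [-16.76  -0.5   14.53] [ 0.1  0.1 90. ] now [0.5727 0.1987 0.295 ] t 37.27
go [-16.74  -0.5   25.53] [ 0.1  0.1 90. ] now [0.5727 0.1987 0.295 ] t 37.27
```

```bash
python3 -m inch '[[1,-16.5,-0.4,8,0,0,0],[1,-16.5,-0.4,8,0,0,0],[1,-16.5,-0.4,8,0,0,0],[1,-16.5,-0.4,12,0,0,0],[1,-16.5,-0.4,12,0,0,0],[1,-16.5,-0.4,17,0,0,0],[1,-16.5,-0.4,21,0,0,0],[1,-16.5,-0.4,23.5,0,0,0],[1,-16.5,-0.4,24.6,0,0,0],[1,-16.5,-0.4,24.6,0,0,0],[1,-16.5,-0.4,24.6,0,0,0],[-1,-16.5,-0.4,24.6,0,0,0],[-1,-16.5,-0.4,24.6,0,0,0],[-1,-16.5,-0.4,24.6,0,0,0],[-1,-16.5,-0.4,24.6,0,0,0],[-1,-16.5,-0.4,24.6,0,0,0]]' 30
python3 - <<'E'
from place import *
rep(); print(state()["tool_pos"],state()["wrist_force"]); go([.423,.3154,.051],5)
E
```

```text
t: 39.28
tool_pos: [0.4085, 0.1885, 0.0512]
eef_rot: [-0.0, 0.999, 0.044, 0.0]
wrist_force: [-4.4, -2.0, 9.4]
opening: 0.683
in dock [-168.8789  208.0268] z 0.051223208834753745 F dock [-4.5515 -1.629 ] 9.430652985341062 open 0.6834609795257632 t 39.275 yaw 94.98651556167962
[0.4085 0.1885 0.0512] [-4.3998 -2.0027  9.4307]
go [  2.54 -12.52   0.03] [-0.  -0.1 -0. ] now [0.4085 0.1885 0.0512] t 39.27
```

```bash
python3 -m inch '[[-1,0,0,-2,0,0,0],[-1,0,0,-4,0,0,0],[-1,0.8,-4,-4,0,0,0],[-1,1.6,-8,-4,0,0,0],[-1,2.3,-11,-4,0,0,0],[-1,2.5,-12.5,-4,0,0,0],[-1,2.5,-12.5,-4,0,0,0],[-1,2.5,-12.5,-2,0,0,0],[-1,2.5,-12.5,-0.8,0,0,0],[-1,2.5,-12.5,-0.1,0,0,0],[-1,2.5,-12.5,0,0,0,0],[-1,2.5,-12.5,0,0,0,0]]' 30
python3 - <<'E'
from place import *
rep(); print(state()["tool_pos"],state()["wrist_force"]); go([.423,.3154,.051],5)
E
```

```text
t: 40.78
tool_pos: [0.4225, 0.3148, 0.0509]
eef_rot: [-0.0, 0.999, 0.043, 0.0]
wrist_force: [-1.5, -0.5, 4.2]
opening: 0.681
in dock [-144.4429  332.7555] z 0.05086626916587211 F dock [-1.5398 -0.373 ] 4.15799251141465 open 0.6806626347747623 t 40.775 yaw 94.96527934147578
[0.4225 0.3148 0.0509] [-1.5034 -0.5     4.158 ]
go [ 0.05 -0.05 -0.01] [-0. -0. -0.] now [0.4225 0.3148 0.0509] t 40.77
```

```bash
python3 -m inch '[[0.6,0,0,0,0,0,0],[1,0,0,0,0,0,0],[1,0,0,0,0,0,0],[1,0,0,-4,0,0,0],[1,0,0,-9,0,0,0],[1,0,0,-15,0,0,0],[1,0,0,-21,0,0,0],[1,12,6,-26,0,0,0],[1,12,6,-26,0,0,0],[1,12,6,-26,0,0,0],[1,12,6,-26,0,0,0],[1,12,6,-26,0,0,0]]' 30
python3 - <<'E'
from dock import *
rep(); _,c=snap("wrist","w12.png"); pickle.dump(c,open("w12.pkl","wb")); _,c=snap("top","t12.png")
im=cv2.imread("pics/w12.png")
E
```

```text
t: 42.28
tool_pos: [0.5464, 0.2661, 0.31]
eef_rot: [-0.0, 0.999, 0.044, -0.0]
wrist_force: [0.0, 0.6, -0.7]
opening: 1.0
in dock [-25.0723 273.8441] z 0.30996124077154735 F dock [0.0623 0.5728] -0.70810692006605 open 1.00032990898077 t 42.275 yaw 95.00776550864659
```

View pics/w12.png

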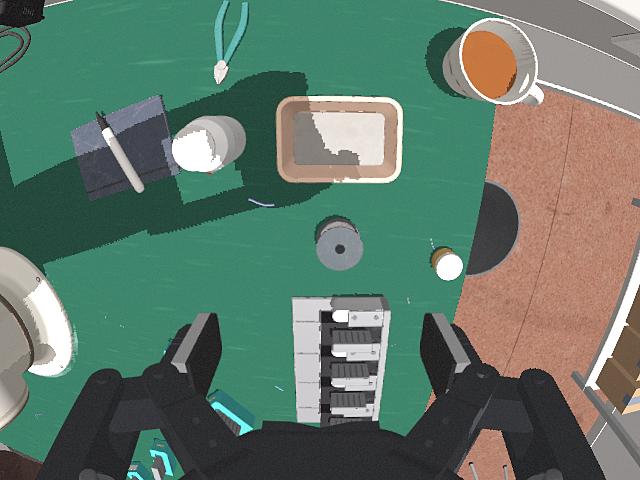

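Bottle at (208,145) in front of the bin and spool at (340,248) between bin and dock. Mags are home, cutters and pot untouched. Numeric check plus a dock close-up from w9.

```bash
python3 - <<'E'
from place import *
c=pickle.load(open("w12.pkl","rb")); im=cv2.imread("pics/w12.png")
h=im.astype(int); m=((h[:,:,2]-h[:,:,0]>22)&(h[:,:,2]>110)).astype(np.uint8); m[:, :270]=0; m[:,410:]=0; m[:85]=0; m[195:]=0
k=max(cv2.findContours(m,cv2.RETR_EXTERNAL,cv2.CHAIN_APPROX_NONE)[0],key=cv2.contourArea)[:,0]
(a,b),s,ang=cv2.minAreaRect((cast(c,k,.048)[:,:2]*1000).astype(np.float32)); bc=np.array([a,b])/1000; print("bin",bc,s,ang)
sp=cast(c,(339.5,248.5),.04)[0,:2]; print("spool in dock frame",r.T@(sp-o),"bin",r.T@(bc-o),"w9 bin",r.T@(binfit("w9",.048)[0]-o))
dl=cast(c,(293,297),.006)[0,:2]; print("dock front left floor corner",r.T@(dl-o))
A,B=cv2.imread("pics/t11.png"),cv2.imread("pics/t12.png"); z=cv2.imread("pics/top0.png")
print("cap c ~",r.T@(cast(c,(192,151),.118)[0,:2]-bc))
cv2.imwrite("pics/fin.png",np.vstack([cv2.resize(cv2.imread("pics/w9.png")[125:245,340:560],(700,382)),cv2.resize(im[100:190,150:410],(700,242))]))
E
```

```text
bin [0.5607 0.3277] (136.83297729492188, 94.77263641357422) 4.8294196128845215
spool in dock frame [-0.0026  0.2057] bin [-0.0057  0.3341] w9 bin [-0.0054  0.3338]
dock front left floor corner [-0.0622  0.1226]
cap c ~ [-0.1399 -0.0036]
```

View pics/fin.png

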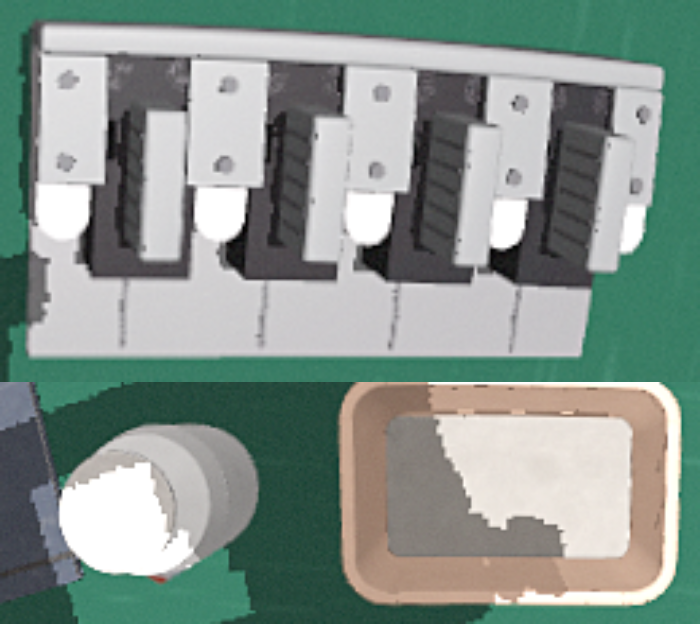

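The close-up shows all four mags at equal depth with their noses at the back wall. Bottle gap to the bin is about 39 mm, centred within 2 mm.

```bash
python3 -c "
from rig import ticket
print(ticket.job_done())"
```

```text
the job is handed in; nothing more can be done
None
```

The rework place is set up and handed in at about 42 s of robot time, out of the 205 s allowed. My last checks found no failures.

- **Magazines:** four were loose, and all four are in bays 3, 2, 1 and 0. I pushed the first two to 43 and 39 N. The last two read 25 and 17 N before a final 1–2 mm push, which I did not read. All stopped at about the same depth (dock x 16–16.6 mm). A close-up, taken before the spool and bottle moves, showed them equally deep with noses at the back wall. I could not see or feel the click separately, so being home is judged from depth, push force and that picture.
- **Spool:** it stands within 1–2 mm of the line between the dock and bin centres, with about 53–56 mm free on either side. Readings of its position along that line differed by up to 4 mm (204 to 208 mm), which does not affect the result.
- **Bottle:** it is upright in front of the bin, centred to about 2 mm, with a gap of about 39 mm.
- **Things to leave alone:** the robot never touched the flux pot, tape measure or side cutters. The pot and cutters looked undisturbed in the last pictures; I did not measure them.
- **Knocks:** the top-camera checks showed no magazine or spool moved before it was picked up.

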